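# Unlock the red filter-pot lid and lay it in the parts tray

### The arm

A 6-joint arm with a two-finger parallel gripper is mounted at the origin on the work surface. World frame = base frame: x ahead of the robot, y to its left, z up, the work surface at z = 0. Lengths are in m, angles in rad, forces in N, time in s.
With the tool pointing down it reaches from about 0.225 to 0.875 m from the base axis. Payload 3.4 kg.
Tool frame: the origin (TCP) lies at the very end of the fingers, on their centre line; the grasp point (between the pads) lies 19 mm behind it; z points along the fingers, y is the line along which they close (so a half turn about z gives the same grasp; the last joint's range is limited). The gripper opens to 85 mm and grips with 20 to 120 N. Pads are 22 mm wide; open, the fingers measure 114 mm over their backs; the gripper's body (76 mm by 85 mm) begins 54 mm behind the grasp point. The pads swing forward as they close: fully open they stand 13 mm farther back than shut.
Start: joints at [1.133, 0.276, 1.505, -0, 1.361, -0.121], TCP at [0.179, 0.546, 0.231] pointing down, gripper open.
Joint ranges: [-2.89, 2.89], [-0.75, 2.08], [0.22, 2.7], [-1.18, 4.32], [0.11, 2.71], [-2.7, 2.7]. Speed limits (rad/s): [2.57, 2.57, 3.14, 3.14, 3.14, 3.14].

### API

Orientations are given as a unit quaternion [w, x, y, z].
In Python, from rig import get_state, optics, sign_off gives the robot as it stands.
- The arm moves only by the tool send_rows, never from a script. Its argument "increments" is a list of rows, each an object with "gripper": the gripper's target within -1 to 1 (shut at 1, half-way at 0, fully open at -1); "linear": the shift along the world's x, y, z in m, a list of three; "delta_rot": the turn, a rotation vector about the world's x, y, z in rad, a list of three. In form: [{"gripper": gripper, "linear": [dx, dy, dz], "delta_rot": [rx, ry, rz]}, ...]. A call has 1 to 8 rows; each row is the pose to reach, as a shift and turn from the pose commanded when the call began; what a row does not reach only later rows make up. A row lasts 1/10 s, in which the tool goes at most 50 mm and 8.59 degrees, less where a joint would pass 70% of its speed; a pose out of reach is approached as far as the arm can. A call with a gripper value outside its range is refused whole. The fingers move at their own pace and stop on an object; "newtons" is the grip in N (left out, the last holds). Time passes only in rows, so rows that repeat a pose let the fingers close. It gives the time, the measured TCP pose, the force, the opening and the grip force at its end, in the units of the state.
- get_state(): the state, without advancing time (a new reading comes with each control period).
- optics.get_image(name): name is "side" or "top" or "wrist"; returns a dict with "pixels" (384x512x3 uint8, blue, green, red), "K" (3x3 intrinsics, pixels), "k1" (the pictures are not rectified: a ray, as slopes to the right and down, at radius r is drawn at 1 + k1 r^2 times it, then the intrinsics apply), "rvec" (rotation vector, rad) and "tvec" (3), from world to camera coordinates, as OpenCV has them; the wrist camera has in their place "T_tool_cam" (4x4, takes a point from camera to tool coordinates, whose origin is the TCP and whose axes are the flange's). Camera axes: x right, y down, z forward; pixel columns grow to the right and rows downward; lengths in m; the calibration is good to about 2 mm. A picture is of the moment at which its call begins: read the wrist's pose just before it. There is no depth.
- sign_off(): hands the job in; it is judged then, once.
The state is a dict: "clock": time; "qpos": joint angles; "qd": joint speeds; "effort": joint torques, N m; "position": TCP position; "ee_rot": TCP orientation; "contact_force": force on the tool from outside, world axes, zero at the start; "moment": the same for the moment, N m; "width": finger opening in m; "gripper_force": force on a finger pad.
Only numpy, scipy, OpenCV 4.12 (cv2) and the standard library are available. Lean on these libraries where they do the work, as an engineer would, in place of code of your own. Each camera call takes 0.05 s, during which the arm holds its last target. There are 200 camera calls.

### The job

Take the red lid off its vacuum-cleaner filter pot: turn it anticlockwise, seen from above, until its lugs reach the slots in the collar, and lift it straight out. Then set it down, right side up and flat, inside the blue tray, keeping hold of it until it is down. Leave the yellow lid in its pot.

Things in the scene. Friction and masses are not known exactly. Their poses are not given: they have to be found in the camera images.
- red_lid: red bayonet lid: disc 84 mm across, 22 mm thick; upright grip bar across its top, 76 mm long, 16 mm wide, 22 to 54 mm above the underside; below each bar end a lug 26 mm wide, 8 mm thick, reaching 57 mm from the axis. 160 g, turns easily. Origin: centre of the underside; x along the bar and lugs, z up. Starts locked, lugs under the collar 45 to 70 degrees clockwise (from above) of the slots.
- pot: fixed navy pot holding the red lid, 140 mm across. Grey collar on top, 87 mm high, opening 92 mm across, with two opposite slots, each marked by a white dash. The lid rests on a seat 70 mm up. Origin: centre of the foot; x through one slot, -x through the other, z up. The lid lifts out with its bar along this x, either way round, within 10 degrees; a stop lies just past that, anticlockwise.
- tray: blue square open tray, fixed to the bench, 200 by 200 mm outside, 28 mm high, walls and floor 5 mm thick. Origin: centre of its underside on the bench; x and y along its sides, z up. The red lid is to lie on its floor.
- yellow_lid: yellow lid, same shape, size and axes as the red lid, locked in the same way in a second pot just like the first. Bystander: it stays there.
Not all that is in view belongs to the job. Of the things like the red_lid, leave any that is brown or purple; of the rest the larger one is meant.

How it is judged:
By the outcome, as a careful person would: the job done as asked, in the order asked, and still so for the second after the job is handed in, with the robot touching nothing.
It also fails if it takes over 40 s, if anything falls off the work surface, if the arm or the gripper's body presses on something with over 40 N, if the wrist force passes 120 N, or if a joint passes its speed limit or range.

## Working session

There is one attempt and no reset: what is moved stays moved. The work goes in short steps, Python scripts to look and compute and a tool call to move; the robot and the scene stay as the last step left them, time stands still between calls to the robot, and variables do not carry over. Pictures are saved under pics/ and viewed, at most 10 in all, crops included, and the job is handed in when it is done.

Besides the shell and the picture viewer there is one more tool, called after "Call:" as a command line: name --argument value ..., lists and objects as JSON in quotes. send_rows: Moves the arm, as the interface text tells. Its arguments: {"type":"object","properties":{"increments":{"type":"array"},"newtons":{"type":"number"}},"required":["increments"]}

```bash
mkdir -p pics; cat > h.py <<'E'
import numpy as np, cv2
from rig import get_state, optics, sign_off
from scipy.spatial.transform import Rotation as R
def grab(n):
    s=get_state(); d=optics.get_image(n)
    if n=="wrist":
        q=np.array(s["ee_rot"]); T=np.eye(4); T[:3,:3]=R.from_quat(q[[1,2,3,0]]).as_matrix(); T[:3,3]=s["position"]
        W=T@np.array(d["T_tool_cam"])
    else:
        M=np.eye(4); M[:3,:3]=cv2.Rodrigues(np.array(d["rvec"],float))[0]; M[:3,3]=np.ravel(d["tvec"]); W=np.linalg.inv(M)
    d["W"]=W; return d
def ray(d,uv):
    K=np.array(d["K"]); p=np.asarray(uv,float).reshape(-1,2)
    q=np.c_[(p[:,0]-K[0,2])/K[0,0],(p[:,1]-K[1,2])/K[1,1]]; u=q.copy()
    for _ in range(20): u=q/(1+d["k1"]*(u**2).sum(1,keepdims=True))
    return d["W"][:3,3], np.c_[u,np.ones(len(u))]@d["W"][:3,:3].T
def onz(d,uv,z):
    o,v=ray(d,uv); return o+v*((z-o[2])/v[:,2])[:,None]
E
python3 - <<'E'
from h import *
a=[grab(n) for n in("top","side")]
for n,d in zip(("top","side"),a): cv2.imwrite(f"pics/{n}0.png",cv2.resize(d["pixels"],(800,600))); print(n,d["W"].round(3).tolist())
print(get_state())
E
```

```text
top [[-0.005, -0.996, 0.093, 0.432], [-0.999, 0.009, 0.037, -0.012], [-0.037, -0.092, -0.995, 0.948], [0.0, 0.0, 0.0, 1.0]]
side [[0.974, -0.162, 0.159, 0.375], [-0.227, -0.681, 0.696, -0.534], [-0.004, -0.714, -0.7, 0.603], [0.0, 0.0, 0.0, 1.0]]
{'clock': 0.1, 'qpos': array([ 1.13300492e+00,  2.76531830e-01,  1.50602107e+00, -4.26080692e-06,
        1.36070147e+00, -1.20969662e-01]), 'qd': array([ 1.43147948e-03, -1.53374366e-04, -3.62984336e-03, -1.21043979e-05,
        8.70617195e-04,  9.64113722e-04]), 'effort': array([ 2.31150123e-03, -4.17700088e+01, -2.46408230e+01, -1.16454285e-05,
        5.81210770e-03, -7.30951768e-06]), 'position': array([0.17892585, 0.54594934, 0.23052038]), 'ee_rot': array([-2.27115233e-04,  1.57748681e-01,  9.87478943e-01, -7.99217267e-04]), 'contact_force': array([ 0.18853427,  0.11549743, -1.13233009]), 'moment': array([-0.02312591,  0.04365163,  0.03361625]), 'gripper_force': 0.0, 'width': 0.08508983118592219}
```

View pics/top0.png

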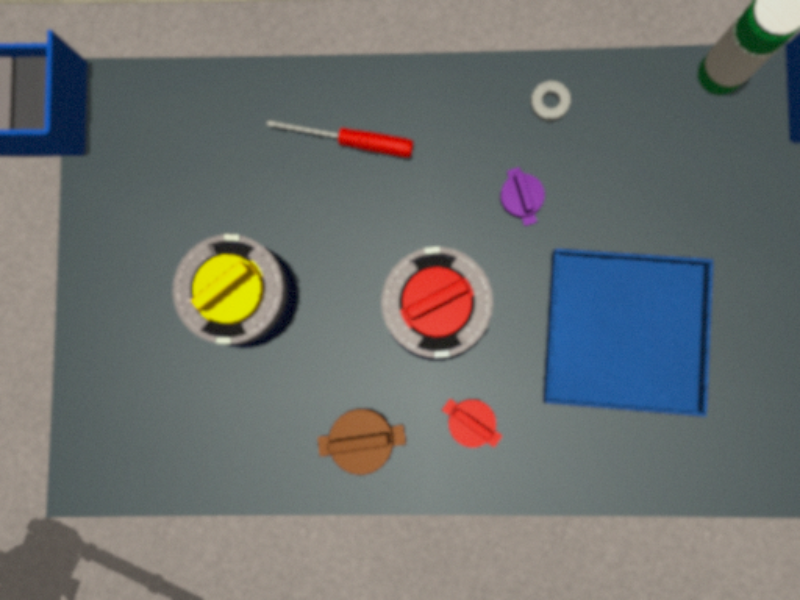

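View pics/side0.png

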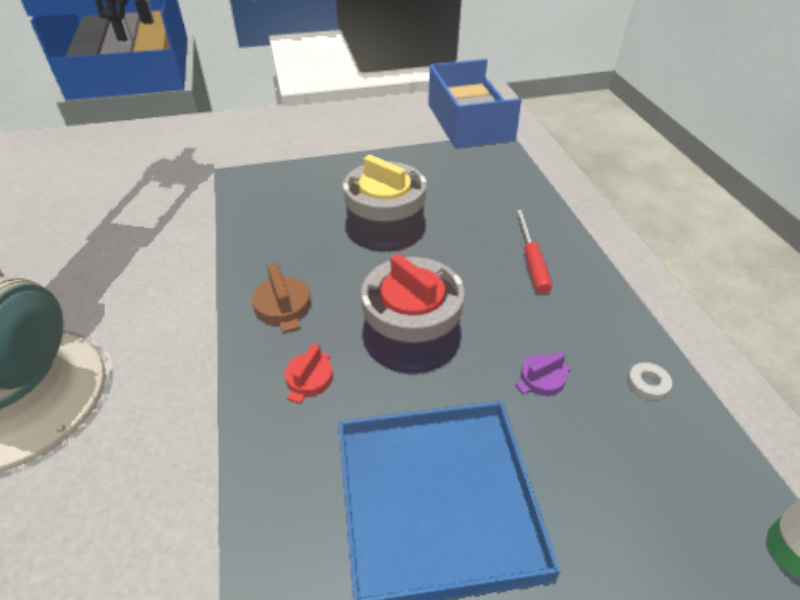

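Top view, full-size (800×600) pixels: the candidates are the red lid in the pot (437,301), the small loose red lid (472,422), the brown lid (361,441) and the purple lid (522,195). Brown and purple are excluded. Of the two reds, the one in the pot is larger, so it fits. The yellow lid is at (228,288) and the tray at (628,332). I'll confirm the choice in a crop while measuring.

```bash
python3 - <<'E'
from h import *
d=grab("top"); im=d["pixels"]; cv2.imwrite("pics/crop1.png",cv2.resize(im[145:300,230:345],None,fx=5,fy=3.85*5/3.85*0.75 and 3.8,interpolation=cv2.INTER_CUBIC) if 0 else cv2.resize(im[150:295,235:330],None,fx=4,fy=4,interpolation=cv2.INTER_CUBIC))
h=cv2.cvtColor(im,cv2.COLOR_BGR2HSV)
b,g,r=[im[...,i].astype(int) for i in range(3)]
roi=np.zeros(im.shape[:2],bool); roi[150:235,240:320]=1
def comps(m,amin):
    n,l,s,c=cv2.connectedComponentsWithStats(m.astype(np.uint8)); return [(s[i,4],c[i]) for i in range(1,n) if s[i,4]>=amin]
w=(np.minimum(np.minimum(b,g),r)>195)&roi
D=[(a,c,onz(d,c,.087)[0].round(4)) for a,c in comps(w,4)]; print("dash",D)
red=(r>120)&(g<80)&(b<80)
for a,c in comps(red,100): print("red",a,c,onz(d,c,.1)[0].round(4))
bl=((h[...,0]>98)&(h[...,0]<118)&(h[...,1]>150)&(h[...,2]>60)).astype(np.uint8); bl[:,:340]=0; bl[:150]=0; bl[:,470:]=0
cn=max(cv2.findContours(bl,0,2)[0],key=cv2.contourArea); rc=cv2.minAreaRect(cn); bx=cv2.boxPoints(rc)
P=onz(d,bx,.028); print("tray",rc,P.round(4).tolist(),P.mean(0),np.linalg.norm(P[0]-P[1]),np.linalg.norm(P[1]-P[2]))
E
```

```text
dash [(np.int32(15), array([276.33333333, 159.6       ]), array([ 0.5828, -0.0061,  0.087 ])), (np.int32(17), array([282.52941176, 226.29411765]), array([ 0.4558, -0.0167,  0.087 ]))]
red 551 [240.31578947  90.18693285] [0.7151 0.0614 0.1   ]
red 1630 [279.16564417 192.65398773] [ 0.5181 -0.0109  0.1   ]
red 747 [301.89156627 270.2476573 ] [ 0.375  -0.0512  0.1   ]
tray ((402.7137451171875, 212.2509002685547), (103.84130859375, 99.84994506835938), 3.7640349864959717) [[0.3928, -0.1452, 0.028], [0.5923, -0.1629, 0.028], [0.5757, -0.3659, 0.028], [0.3796, -0.3446, 0.028]] [ 0.4851124 -0.2546618  0.028    ] 0.20035400154270622 0.2037261821735121
```

View pics/crop1.png

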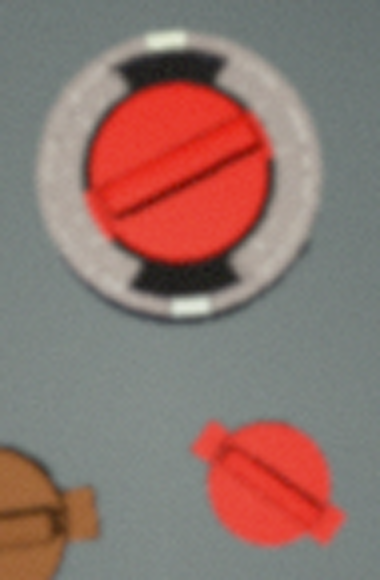

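The crop shows the larger red lid locked in its pot, with white dashes at crop (165,40) and (190,307) and the bar running from (95,205) to (262,130). The small loose red lid lies at (268,483). The pot centre is about (0.519,-0.011) and the slot axis is about +5°. The bar is at about -65°, so it has to turn about +70°. Next I move above the pot for a closer look.

Call:
send_rows --increments '[{"gripper": -1, "linear": [0.04, -0.05, 0.0], "delta_rot": [0, 0, -0.1]}, {"gripper": -1, "linear": [0.06, -0.09, 0.0], "delta_rot": [0, 0, -0.2]}, {"gripper": -1, "linear": [0.085, -0.13, 0.0], "delta_rot": [0, 0, -0.3]}, {"gripper": -1, "linear": [0.11, -0.17, 0.0], "delta_rot": [0, 0, -0.4]}, {"gripper": -1, "linear": [0.135, -0.21, 0.0], "delta_rot": [0, 0, -0.5]}, {"gripper": -1, "linear": [0.16, -0.25, 0.0], "delta_rot": [0, 0, -0.6]}, {"gripper": -1, "linear": [0.18, -0.29, 0.0], "delta_rot": [0, 0, -0.7]}, {"gripper": -1, "linear": [0.2, -0.33, 0.0], "delta_rot": [0, 0, -0.8]}]'

```text
clock: 0.95
position: [0.3796, 0.2146, 0.2312]
ee_rot: [0.0, 0.532, 0.847, 0.0]
contact_force: [0.5, 0.8, 0.2]
width: 0.0857
gripper_force: 0.0
```

Call:
send_rows --increments '[{"gripper": -1, "linear": [0.025, -0.04, 0.0], "delta_rot": [0, 0, 0]}, {"gripper": -1, "linear": [0.05, -0.08, 0.0], "delta_rot": [0, 0, 0]}, {"gripper": -1, "linear": [0.075, -0.12, 0.0], "delta_rot": [0, 0, 0]}, {"gripper": -1, "linear": [0.1, -0.16, 0.0], "delta_rot": [0, 0, 0]}, {"gripper": -1, "linear": [0.12, -0.2, 0.0], "delta_rot": [0, 0, 0]}, {"gripper": -1, "linear": [0.14, -0.227, 0.0], "delta_rot": [0, 0, 0]}, {"gripper": -1, "linear": [0.14, -0.227, 0.0], "delta_rot": [0, 0, 0]}, {"gripper": -1, "linear": [0.14, -0.227, 0.0], "delta_rot": [0, 0, 0]}]'

```text
clock: 1.75
position: [0.5189, -0.011, 0.2307]
ee_rot: [-0.001, 0.531, 0.848, -0.0]
contact_force: [0.1, -0.5, 0.1]
width: 0.0858
gripper_force: 0.0
```

```bash
python3 - <<'E'
from h import *
d=grab("wrist"); s=get_state(); print(s["clock"],s["position"],s["ee_rot"],s["qpos"],s["contact_force"]); np.set_printoptions(suppress=True,precision=3)
print(d["W"],d["K"],d["k1"])
cv2.imwrite("pics/w1.png",cv2.resize(d["pixels"],(800,600)))
E
```

```text
1.8 [ 0.51840228 -0.01017609  0.23084297] [-9.44857450e-04  5.30004975e-01  8.47994004e-01 -4.54917418e-05] [-1.54345133e-01  1.91921558e-01  1.62098044e+00  6.79170680e-04
  1.33046389e+00 -6.08090280e-01] [ 0.70462449  0.59869242 -0.742153  ]
[[ 0.899  0.421  0.118  0.489]
 [ 0.438 -0.864 -0.248  0.053]
 [-0.002  0.275 -0.962  0.375]
 [ 0.     0.     0.     1.   ]] [[314.383   0.    253.928]
 [  0.    314.383 192.148]
 [  0.      0.      1.   ]] -0.03859333915498729
```

View pics/w1.png

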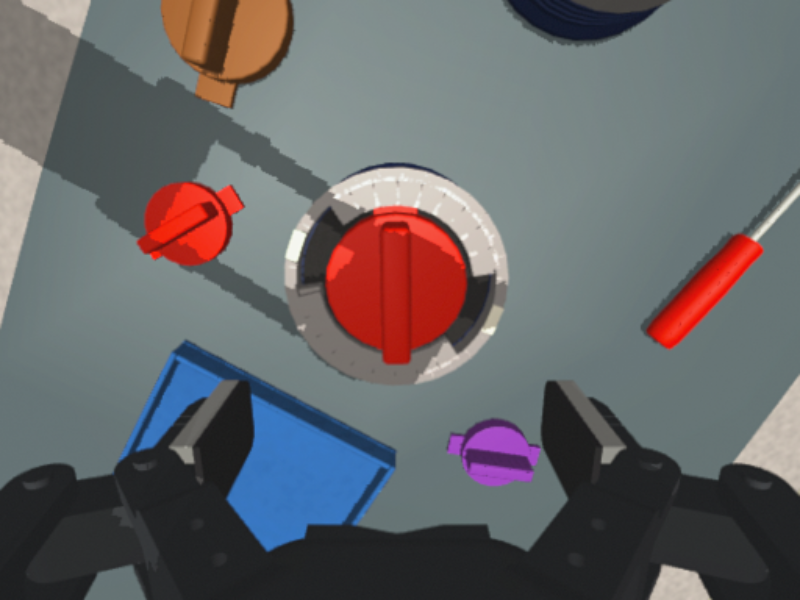

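The wrist view shows the lid at display (397,285), with the bar nearly vertical from (397,232) to (397,363). The slots are at the left (297,250) and right (490,310).

```bash
python3 - <<'E'
from h import *
d=grab("wrist"); k=512/800
P=onz(d,np.array([[382,363],[411,363],[382,236],[409,236]])*k,.124); print(P.round(4), P.mean(0))
v=P[0]+P[1]-P[2]-P[3]; print("len",np.linalg.norm(v)/2,"w",np.linalg.norm(P[0]-P[1]),np.linalg.norm(P[2]-P[3]),"ang",np.degrees(np.arctan2(v[1],v[0])))
Q=onz(d,np.array([[294,246],[495,319]])*k,.087); w=Q[1]-Q[0]; print("dash",Q.round(4),Q.mean(0),np.degrees(np.arctan2(w[1],w[0])),np.linalg.norm(w))
# red disc hull on z=.092 (left/right rims)
im=d["pixels"].astype(int); m=((im[...,2]>90)&(im[...,1]<70)&(im[...,0]<70)).astype(np.uint8); m[:,:190]=0;m[:,330:]=0
ys,xs=np.nonzero(m); row=180; r=xs[ys==row]; print(r.min(),r.max(),onz(d,[[r.min(),row],[r.max(),row]],.092).round(4))
E
```

```text
[[ 0.5276 -0.0465  0.124 ]
 [ 0.542  -0.0395  0.124 ]
 [ 0.4974  0.0169  0.124 ]
 [ 0.5098  0.0229  0.124 ]] [ 0.5191994  -0.01155725  0.124     ]
len 0.07023192073817673 w 0.015996049164766872 0.013832023293283684 ang -63.569280799026906
dash [[ 0.4544 -0.0168  0.087 ]
 [ 0.5834 -0.0043  0.087 ]] [ 0.51892124 -0.01057681  0.087     ] 5.539106604425967 0.12966194211691273
209 298 [[ 0.4806 -0.0266  0.092 ]
 [ 0.5546  0.0096  0.092 ]]
```

The pot axis is (0.519,-0.011). The bar is at -64° and tool y is at +26°, so they are aligned. Now descend and grip.

Call:
send_rows --increments '[{"gripper": -1, "linear": [0, 0, -0.03], "delta_rot": [0, 0, 0]}, {"gripper": -1, "linear": [0, 0, -0.06], "delta_rot": [0, 0, 0]}, {"gripper": -1, "linear": [0, 0, -0.09], "delta_rot": [0, 0, 0]}, {"gripper": -1, "linear": [0, 0, -0.115], "delta_rot": [0, 0, 0]}, {"gripper": -1, "linear": [0, 0, -0.131], "delta_rot": [0, 0, 0]}, {"gripper": -1, "linear": [0, 0, -0.131], "delta_rot": [0, 0, 0]}]'

```text
clock: 2.45
position: [0.5164, -0.0089, 0.0984]
ee_rot: [-0.003, 0.529, 0.849, -0.001]
contact_force: [-0.1, 0.3, 0.3]
width: 0.0851
gripper_force: 0.0
```

Call:
send_rows --increments '[{"gripper": 1, "linear": [0, 0, 0], "delta_rot": [0, 0, 0]}, {"gripper": 1, "linear": [0, 0, 0], "delta_rot": [0, 0, 0]}, {"gripper": 1, "linear": [0, 0, 0], "delta_rot": [0, 0, 0]}, {"gripper": 1, "linear": [0, 0, 0], "delta_rot": [0, 0, 0]}, {"gripper": 1, "linear": [0, 0, 0], "delta_rot": [0, 0, 0]}, {"gripper": 1, "linear": [0, 0, 0], "delta_rot": [0, 0, 0]}, {"gripper": 1, "linear": [0, 0, 0], "delta_rot": [0, 0, 0]}, {"gripper": 1, "linear": [0, 0, 0], "delta_rot": [0, 0, 0]}]' --newtons 60

```text
clock: 3.25
position: [0.5195, -0.0107, 0.1011]
ee_rot: [0.001, 0.53, 0.848, 0.0]
contact_force: [-0.8, -0.5, 6.6]
width: 0.0148
gripper_force: 61.7
```

Gripped at a 15 mm opening. Now turn about 69° anticlockwise.

Call:
send_rows --increments '[{"gripper": 1, "linear": [0, 0, 0.001], "delta_rot": [0, 0, 0.1]}, {"gripper": 1, "linear": [0, 0, 0.001], "delta_rot": [0, 0, 0.2]}, {"gripper": 1, "linear": [0, 0, 0.001], "delta_rot": [0, 0, 0.3]}, {"gripper": 1, "linear": [0, 0, 0.001], "delta_rot": [0, 0, 0.4]}, {"gripper": 1, "linear": [0, 0, 0.001], "delta_rot": [0, 0, 0.5]}, {"gripper": 1, "linear": [0, 0, 0.001], "delta_rot": [0, 0, 0.6]}, {"gripper": 1, "linear": [0, 0, 0.001], "delta_rot": [0, 0, 0.7]}, {"gripper": 1, "linear": [0, 0, 0.001], "delta_rot": [0, 0, 0.8]}]'

```text
clock: 4.05
position: [0.5191, -0.0107, 0.1011]
ee_rot: [-0.0, 0.156, 0.988, 0.0]
contact_force: [-0.1, -0.1, 0.4]
width: 0.0143
gripper_force: 60.8
```

Call:
send_rows --increments '[{"gripper": 1, "linear": [0, 0, 0], "delta_rot": [0, 0, 0.1]}, {"gripper": 1, "linear": [0, 0, 0], "delta_rot": [0, 0, 0.2]}, {"gripper": 1, "linear": [0, 0, 0], "delta_rot": [0, 0, 0.3]}, {"gripper": 1, "linear": [0, 0, 0], "delta_rot": [0, 0, 0.36]}, {"gripper": 1, "linear": [0, 0, 0], "delta_rot": [0, 0, 0.4]}, {"gripper": 1, "linear": [0, 0, 0], "delta_rot": [0, 0, 0.4]}, {"gripper": 1, "linear": [0, 0, 0], "delta_rot": [0, 0, 0.4]}]'

```text
clock: 4.75
position: [0.519, -0.0109, 0.1012]
ee_rot: [-0.0, -0.041, 0.999, -0.0]
contact_force: [-1.1, -0.8, 0.2]
width: 0.0148
gripper_force: 60.8
```

```bash
python3 - <<'E'
from h import *
d=grab("wrist"); s=get_state(); print(s["clock"],s["position"],s["ee_rot"],s["qpos"].round(3),s["contact_force"],s["moment"])
q=s["ee_rot"]; M=R.from_quat(np.array(q)[[1,2,3,0]]).as_matrix(); print("yaw y",np.degrees(np.arctan2(M[1,1],M[0,1])))
cv2.imwrite("pics/w2.png",cv2.resize(d["pixels"],(800,600)))
E
```

```text
4.8 [ 0.51902889 -0.01085317  0.10116878] [-1.57350586e-04 -4.12089187e-02  9.99150529e-01 -1.45413507e-04] [-0.155  0.303  1.82  -0.     1.019 -1.808] [-0.14542325 -1.89331544  0.36195792] [-0.28252011 -0.0054844  -0.02523992]
yaw y 94.7235344810541
```

View pics/w2.png

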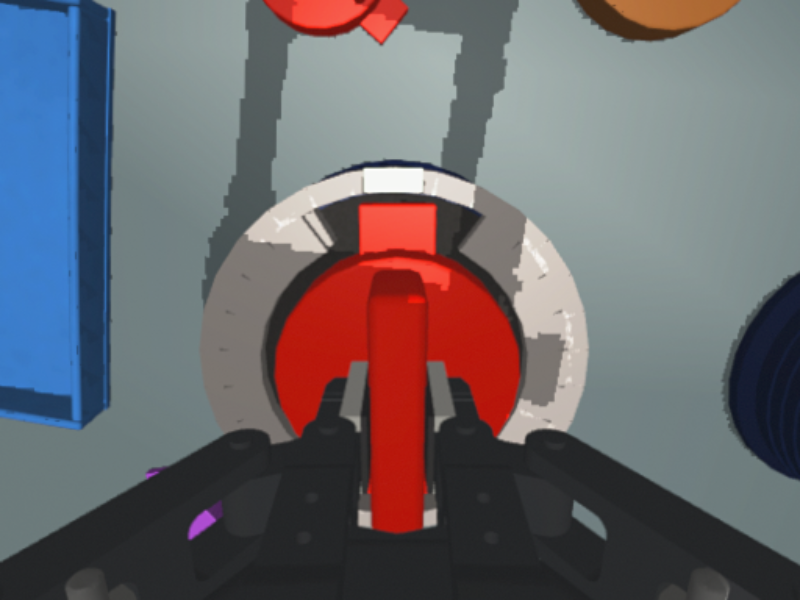

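The lug at display (397,230) is centred in the slot under the white dash at (393,180). Lift straight out, slowly at first.

Call:
send_rows --increments '[{"gripper": 1, "linear": [0, 0, 0.005], "delta_rot": [0, 0, 0]}, {"gripper": 1, "linear": [0, 0, 0.012], "delta_rot": [0, 0, 0]}, {"gripper": 1, "linear": [0, 0, 0.022], "delta_rot": [0, 0, 0]}, {"gripper": 1, "linear": [0, 0, 0.034], "delta_rot": [0, 0, 0]}, {"gripper": 1, "linear": [0, 0, 0.05], "delta_rot": [0, 0, 0]}, {"gripper": 1, "linear": [0, 0, 0.065], "delta_rot": [0, 0, 0]}, {"gripper": 1, "linear": [0, 0, 0.07], "delta_rot": [0, 0, 0]}]'

```text
clock: 5.5
position: [0.5205, -0.0107, 0.1739]
ee_rot: [0.002, -0.042, 0.999, -0.0]
contact_force: [0.3, -0.9, -2.6]
width: 0.015
gripper_force: 60.6
```

Call:
send_rows --increments '[{"gripper": 1, "linear": [-0.003, -0.02, 0], "delta_rot": [0, 0, 0]}, {"gripper": 1, "linear": [-0.008, -0.06, 0], "delta_rot": [0, 0, 0]}, {"gripper": 1, "linear": [-0.014, -0.1, 0], "delta_rot": [0, 0, 0]}, {"gripper": 1, "linear": [-0.02, -0.14, 0], "delta_rot": [0, 0, 0]}, {"gripper": 1, "linear": [-0.025, -0.18, 0], "delta_rot": [0, 0, 0]}, {"gripper": 1, "linear": [-0.03, -0.22, 0], "delta_rot": [0, 0, 0]}, {"gripper": 1, "linear": [-0.034, -0.244, 0], "delta_rot": [0, 0, 0]}, {"gripper": 1, "linear": [-0.034, -0.244, 0], "delta_rot": [0, 0, 0]}]'

```text
clock: 6.3
position: [0.4848, -0.2581, 0.1714]
ee_rot: [0.0, -0.04, 0.999, -0.001]
contact_force: [0.3, 0.6, -1.7]
width: 0.0149
gripper_force: 60.6
```

```bash
python3 - <<'E'
from h import *
s=get_state(); print(s["clock"],s["position"],s["ee_rot"],s["qpos"].round(3),s["width"])
d=grab("side"); cv2.imwrite("pics/s2.png",cv2.resize(d["pixels"],(800,600)))
E
```

```text
6.3 [ 0.4847822  -0.25812542  0.17136413] [ 6.05034278e-05 -3.97222260e-02  9.99210314e-01 -9.42880989e-04] [-6.150e-01  2.780e-01  1.658e+00 -2.000e-03  1.205e+00 -2.265e+00] 0.014856864144704225
```

View pics/s2.png

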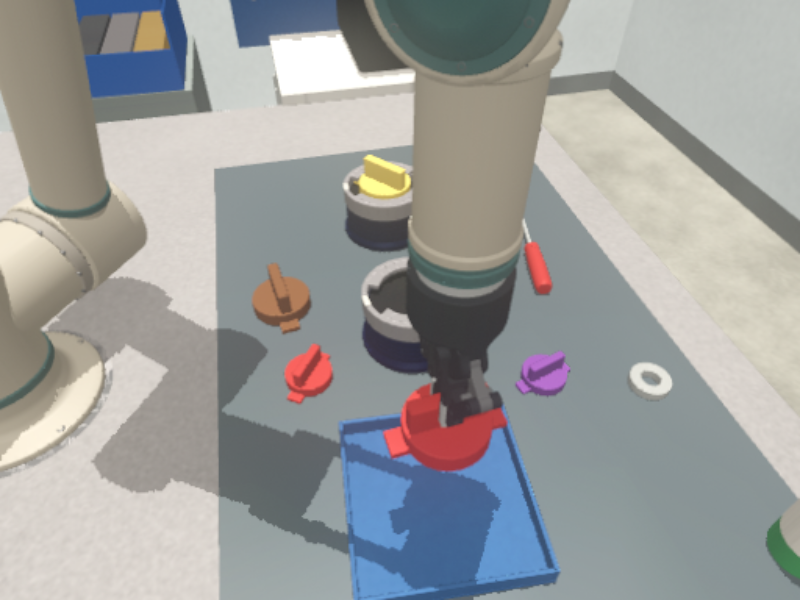

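The side view shows the lid held level at (447,425) above the tray, and the red pot is now empty. Lower by about 135 mm, slowing near the floor.

Call:
send_rows --increments '[{"gripper": 1, "linear": [0, 0, -0.02], "delta_rot": [0, 0, 0]}, {"gripper": 1, "linear": [0, 0, -0.05], "delta_rot": [0, 0, 0]}, {"gripper": 1, "linear": [0, 0, -0.08], "delta_rot": [0, 0, 0]}, {"gripper": 1, "linear": [0, 0, -0.105], "delta_rot": [0, 0, 0]}, {"gripper": 1, "linear": [0, 0, -0.12], "delta_rot": [0, 0, 0]}, {"gripper": 1, "linear": [0, 0, -0.128], "delta_rot": [0, 0, 0]}, {"gripper": 1, "linear": [0, 0, -0.131], "delta_rot": [0, 0, 0]}, {"gripper": 1, "linear": [0, 0, -0.131], "delta_rot": [0, 0, 0]}]'

```text
clock: 7.15
position: [0.4855, -0.2542, 0.0406]
ee_rot: [0.0, -0.042, 0.999, 0.0]
contact_force: [0.8, -0.5, -1.9]
width: 0.0151
gripper_force: 60.6
```

Call:
send_rows --increments '[{"gripper": 1, "linear": [0, 0, -0.001], "delta_rot": [0, 0, 0]}, {"gripper": 1, "linear": [0, 0, -0.002], "delta_rot": [0, 0, 0]}, {"gripper": 1, "linear": [0, 0, -0.003], "delta_rot": [0, 0, 0]}, {"gripper": 1, "linear": [0, 0, -0.003], "delta_rot": [0, 0, 0]}]'

```text
clock: 7.55
position: [0.4852, -0.2547, 0.0375]
ee_rot: [0.0, -0.042, 0.999, -0.0]
contact_force: [0.3, -0.7, -2.1]
width: 0.0147
gripper_force: 60.6
```

Call:
send_rows --increments '[{"gripper": 1, "linear": [0, 0, -0.001], "delta_rot": [0, 0, 0]}, {"gripper": 1, "linear": [0, 0, -0.0015], "delta_rot": [0, 0, 0]}, {"gripper": 1, "linear": [0, 0, -0.0015], "delta_rot": [0, 0, 0]}]'

```text
clock: 7.85
position: [0.4852, -0.2547, 0.0362]
ee_rot: [0.0, -0.042, 0.999, -0.0]
contact_force: [-0.8, 0.1, 1.2]
width: 0.0146
gripper_force: 61.1
```

The floor has been reached: the vertical force went from -2 to +1 N. Settle a little more, then release and rise.

Call:
send_rows --increments '[{"gripper": 1, "linear": [0, 0, -0.0005], "delta_rot": [0, 0, 0]}, {"gripper": 1, "linear": [0, 0, -0.0005], "delta_rot": [0, 0, 0]}]'

```text
clock: 8.05
position: [0.4852, -0.2547, 0.0362]
ee_rot: [0.0, -0.042, 0.999, -0.0]
contact_force: [-2.2, 0.7, 5.4]
width: 0.015
gripper_force: 61.6
```

Call:
send_rows --increments '[{"gripper": -0.3, "linear": [0, 0, 0], "delta_rot": [0, 0, 0]}, {"gripper": -0.3, "linear": [0, 0, 0], "delta_rot": [0, 0, 0]}, {"gripper": -0.3, "linear": [0, 0, 0], "delta_rot": [0, 0, 0]}, {"gripper": -0.3, "linear": [0, 0, 0], "delta_rot": [0, 0, 0]}, {"gripper": -0.3, "linear": [0, 0, 0], "delta_rot": [0, 0, 0]}]'

```text
clock: 8.55
position: [0.4851, -0.2546, 0.0352]
ee_rot: [-0.0, -0.042, 0.999, 0.0]
contact_force: [-0.6, -0.1, -0.1]
width: 0.0556
gripper_force: 0.0
```

Call:
send_rows --increments '[{"gripper": -0.3, "linear": [0, 0, 0.01], "delta_rot": [0, 0, 0]}, {"gripper": -0.3, "linear": [0, 0, 0.03], "delta_rot": [0, 0, 0]}, {"gripper": -0.3, "linear": [0, 0, 0.06], "delta_rot": [0, 0, 0]}, {"gripper": -0.3, "linear": [0, 0, 0.09], "delta_rot": [0, 0, 0]}, {"gripper": -0.3, "linear": [0, 0, 0.12], "delta_rot": [0, 0, 0]}, {"gripper": -0.3, "linear": [0, 0, 0.15], "delta_rot": [0, 0, 0]}, {"gripper": -0.3, "linear": [0, 0, 0.16], "delta_rot": [0, 0, 0]}, {"gripper": -0.3, "linear": [0, 0, 0.16], "delta_rot": [0, 0, 0]}]'

```text
clock: 9.35
position: [0.4859, -0.2551, 0.1972]
ee_rot: [0.002, -0.042, 0.999, -0.001]
contact_force: [-1.1, 0.1, 0.2]
width: 0.0553
gripper_force: 0.0
```

```bash
python3 - <<'E'
from h import *
s=get_state(); print(s["clock"],s["position"],s["width"])
d=grab("side"); cv2.imwrite("pics/s3.png",cv2.resize(d["pixels"],(800,600)))
E
```

```text
9.35 [ 0.48594837 -0.25509993  0.19722673] 0.05533967526865122
```

View pics/s3.png

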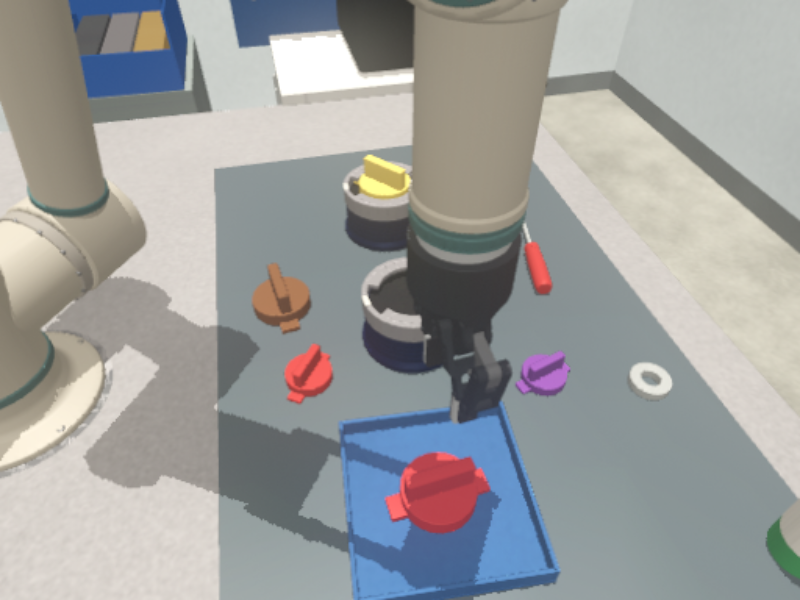

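The red lid lies flat and upright in the tray at (440,492). The yellow lid is still in its pot at (385,182), and the gripper is clear.

```bash
python3 -c "
from rig import sign_off; print(sign_off())"
```

```text
the job is handed in; nothing more can be done
None
```

The red lid is off its pot and lies flat, right side up, in the blue tray; the yellow lid was left in its pot, and the job was handed in at about 9.4 s on the robot clock.

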